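Gauge the channel in a prosthetic attachment block

ROBOT

A 6-joint arm with a two-finger parallel gripper is mounted at the origin on the work surface. World frame = base frame: x ahead of the robot, y to its left, z up, the work surface at z = 0. Lengths are in mm, angles in rad, forces in N, time in s.
With the tool pointing down it reaches from about 350 to 975 mm from the base axis. Payload 7.1 kg.
Tool frame: the origin (TCP) lies midway between the tips of the shut fingers; the grasp point (between the pads) lies 19 mm behind it (ctrl.grasp_offset is the distance from the TCP to the grasp point, in mm); z points along the fingers, y is the line along which they close (so a half turn about z gives the same grasp; the last joint's range is limited). The gripper opens to 88 mm and grips with 3 to 60 N. Pads are 20 mm wide; open, the fingers measure 115 mm over their backs; the gripper's body (75 mm by 178 mm) begins 61 mm behind the grasp point.
Start: joints at [-1.263, 0.423, 1.63, -0, 1.089, -0.019], TCP at [200.651, -591.898, 185.075] pointing down, gripper open.
Joint ranges: [-3, 3], [-0.9, 2.11], [0.09, 2.58], [-1.31, 4.45], [0.11, 2.69], [-2.54, 2.54]. Speed limits (rad/s): [2.39, 2.39, 3.01, 3.14, 3.14, 3.14].

INTERFACE

Orientations are given as a rotation vector (axis times angle).
In Python, from workcell import ctrl gives the robot as it stands. The module is installed in compiled form; this text tells all that it offers.
- The arm moves only by the tool servo_tool, never from a script. Its argument "rows" is a list of rows, each a list of 7 numbers: the turn, a rotation vector about the tool's x, y, z as a fraction of full scale, then the shift along the tool's x, y, z as a fraction of full scale, then the finger opening in mm, from 0 to 87.8. A call has 1 to 10 rows; each row is the pose to reach, as a shift and turn from the pose commanded when the call began, along the tool's axes at that moment; what a row does not reach only later rows make up. Full scale, the value 1, is 20 cm for a shift and 1.5 rad for a turn. A row lasts 1/8 s, in which the tool goes at most 62.5 mm and 10.7 degrees, less where a joint would pass 70% of its speed; a pose out of reach is approached as far as the arm can. A call with a number of a shift or a turn outside -1 to 1 is refused whole. A call with a gripper value outside its range is refused whole. The fingers move at their own pace and stop on an object; the grip force is fixed at half the most. Time passes only in rows, so rows that repeat a pose let the fingers close. It gives the time, the measured TCP pose, the force, the opening and the grip force at its end, in the units of the state.
- ctrl.get_obs(): the state, without advancing time (a new reading comes with each control period).
- ctrl.get_image(name): name is "scene" or "top"; returns (picture, depth): 384x512x3 uint8, red, green, blue; 384x512 float32, mm along the optical axis (not along the pixel's ray), 0 where there is no reading.
- ctrl.camera_info(name): a dict with "intrinsics" (3x3 intrinsics, pixels), "k1" (the pictures are not rectified: a ray, as slopes to the right and down, at radius r is drawn at 1 + k1 r^2 times it, then the intrinsics apply), "R" (3x3) and "t" (3): a world point X has camera coordinates R X + t. Camera axes: x right, y down, z forward; pixel columns grow to the right and rows downward; lengths in mm; the calibration is good to about 2 mm. A picture is of the moment at which its call begins. camera_info takes no time and is no camera call.
- ctrl.close_job(): hands the job in; it is judged then, once.
The state is a dict: "t": time; "qpos": joint angles; "qvel": joint speeds; "joint_torque": joint torques, N m; "ee_pos": TCP position; "orientation": TCP orientation; "ft_force": force on the tool from outside, world axes, zero at the start; "moment": the same for the moment, N m; "width": finger opening in mm; "grasp_force": force on a finger pad.
Only numpy, scipy, OpenCV 4.12 (cv2) and the standard library are available. Lean on these libraries where they do the work, as an engineer would, in place of code of your own. Each camera call takes 0.05 s, during which the arm holds its last target. There are 200 camera calls.

TASK

Push the block with the routed channel sideways against the fixture's side stop and then back against its rail, then press the tapered drift fully down through the guide into the block's hole so that the block is pulled into line. Then press the gauge head down until its flat foot rests on top of the block with the sprung probe in the channel and, leaving drift and head down, slide the indicator's marker level with its needle to mark the depth read. Leave everything else on the bench where it is.

Things in the scene. Friction and masses are not known exactly. Their poses are not given: they have to be found in the camera images.
- fixture: Fixed steel gauging fixture. Origin on the bench top where the block's centre lies once the drift is in. z up, x from its open front to the back rail, y to the side stop; the -y side is open too. A block pushed fully home has its centre at x = +1, y = +5 mm: off line on purpose; the drift draws it to about y = 0. The raised head and drift overhang this place, so push sideways while still in front of them.
- rail_mid (a point): Middle of the back rail's front face, at its top edge: 51 mm in +x of the fixture's origin, 30 mm up. The rail is 150 mm long along y. Behind it stand the round gauge column (44 mm further back, top 165 mm up) and the drift's post.
- stop_mid (a point): Middle of the side stop's inner face, at its top edge, 30 mm up; the face lies 80 mm in +y of the fixture's origin and runs along x from -150 to +51 mm.
- block: Loose pale block, 100 (x) x 150 (y) x 50 (z) mm, 0.35 to 0.65 kg, origin at the centre of its underside. A channel 17 mm wide and 12 to 30 mm deep (varies) runs across its top along x at y = +45 mm; a blind hole, 22 mm diameter, 30 mm deep, opens in its top at x = +30, y = -45 mm. Starts in front of the fixture, turned up to 0.25 rad from it, channel on the stop's side.
- block_hole (a point): Centre of the mouth of the block's round hole, on its top face.
- drift (a joint): Travel of the vertical tapered steel drift in its guide (m): 0 to 0.004 (raised) at the start, 0.039 fully down on its stop. Stays where left; 3 to 15 N to push. Taper 6 mm at the tip to 20.4 mm over 22 mm, then parallel; tip 60 mm above the bench at 0. Its guide ring, 34 mm outside, is 85 to 105 mm up.
- drift_knob (a point): Centre of the top face of the drift's round black knob (36 mm diameter): 185 mm above the bench at drift = 0, 146 mm when fully down. At x = +30, y = -45 mm in the fixture's frame. Press it straight down.
- head (a joint): Downward travel of the gauge head on its column (m): 0 to 0.010 (raised) at the start, 0.056 with its foot flat on the block. Stays where left; 5 to 11 N to push. Foot 40 (x) x 60 (y) mm, underside 106 mm up at 0. A sprung probe, 10 mm diameter, sticks out 40 mm below the foot and yields upwards.
- head_knob (a point): Centre of the top face of the gauge head's round black knob (36 mm diameter), right above the probe: 200 mm above the bench at head = 0, 144 mm with the foot flat on the block. At x = +30, y = +45 mm in the fixture's frame. Press it straight down.
- needle (a joint): Position of the dark steel needle along the scale (m), 0 to 0.100: 2.5 mm for each mm that the probe is pushed back into the head (0 = probe fully out). With the foot flat and the probe in the channel it stands at 0.025 to 0.070, less for a deeper channel. It follows the probe and cannot be moved by hand.
- needle_tip (a point): Inner tip of the needle on top of the indicator, a grey box 80 x 150 x 25 mm with a paper scale, carried on the +y side of the gauge head; it goes down with the head and ends 105 mm up (top face). Axes as the fixture's: y along the scale, in the direction in which needle and marker values grow.
- marker (a joint): Position of the sliding marker along the same scale (m), 0 to 0.100, growing the same way (+y of the fixture); equals the needle's value when the two pointers face one another. Starts at 0.082 to 0.098, stays where left, about 3 N to slide.
- marker_knob (a point): Centre of the marker's upright black grip on the indicator: 22 mm along the scale (y), 26 mm across it (x), 38 mm high, standing on the indicator's top face (125 mm up at its centre once the head's foot is flat on the block). It slides along y, 28 mm in front (-x) of the needle's tip. Same axes as needle_tip.
- offcut_mid (a point): Plain pale block without a channel, 90 x 150 x 50 mm; not part of the job. Its middle.
- screwdriver_mid (a point): Screwdriver 190 mm long; not part of the job. Its middle.
- mallet_mid (a point): Hammer; not part of the job. Its middle.
- jar_mid (a point): White jar, 72 mm diameter, 100 mm high; not part of the job. Its middle.
- mug_mid (a point): White mug, 80 mm diameter, 95 mm high; not part of the job. Its middle.
- tin_mid (a point): Metal tin, 84 mm diameter, 120 mm high; not part of the job. Its middle.
- wrench_mid (a point): Steel wrench 180 mm long; not part of the job. Its middle.
There are look-alikes about, which are no part of the job. What is shaped like the block but black or blue is not meant.

How it is judged (in metres and radians):
On the way, in this order (a step that is already met when the one before it is completed fails the run):
1. the block is pushed home against the side stop and the back rail (x of block in the frame of fixture above -0.005 m and y of block in the frame of fixture between -0.002 and 0.009 m and angle between the y axis of block and the y axis of fixture, either way round below 0.08 rad and angle between block's own z axis and vertical below 0.03 rad), for 0.1 s.
2. the drift is fully down in the block's hole and has pulled it into line (value of joint drift above 0.0355 m and horizontal distance between block_hole and drift_knob below 0.003 m and angle between the y axis of block and the y axis of fixture, either way round below 0.08 rad), for 0.2 s.
3. the gauge head's foot sits flat on the block with the probe in the channel (all of step 2 and value of joint head between 0.0542 and 0.0585 m and value of joint needle between 0.019 and 0.077 m), for 0.2 s.
4. the marker is level with the needle (y of marker_knob in the frame of needle_tip between -0.005 and 0.005 m), for 0.2 s.
At the end, for the whole second after the job is handed in: Drift 35.5 mm or more down, block hole within 3 mm of its axis, block flat and square within 0.08 rad; gauge head 54.2 to 58.5 mm down (foot flat on the block), probe in the channel (needle 0.019 to 0.077); marker within 5 mm of the needle along the scale; block and marker at rest (all of step 3 and all of step 4 and angle between block's own z axis and vertical below 0.03 rad and velocity of joint marker between -0.005 and 0.005 m/s and linear speed of block below 0.01 m/s); the robot touches nothing.
It fails at once if another thing on the bench is moved by more than 40 mm (distance of any of offcut_mid, screwdriver_mid, mallet_mid, jar_mid, mug_mid, tin_mid, wrench_mid from where it was at the start of the episode above 0.04 m).
It also fails if it takes over 72 s, if anything falls off the work surface, if the arm or the gripper's body presses on something with over 40 N, if the wrist force passes 120 N, or if a joint passes its speed limit or range.

## Working session

There is one attempt and no reset: what is moved stays moved. The work goes in short steps, Python scripts to look and compute and a tool call to move; the robot and the scene stay as the last step left them, time stands still between calls to the robot, and variables do not carry over. Pictures are saved under pics/ and viewed, at most 10 in all, crops included, and the job is handed in when it is done.

Besides the shell and the picture viewer there is one more tool, called after "Emit:" as name(argument=value, ...) on one line, values as JSON. servo_tool: Moves the arm, as the interface text tells. Its arguments: {"type":"object","properties":{"rows":{"type":"array","items":{"type":"array","items":{"type":"number"}}}},"required":["rows"]}

```bash
mkdir -p pics; cat > h.py <<'E'
import numpy as np, cv2
from workcell import ctrl
def grab(n,f=None):
    p,d=ctrl.get_image(n)
    if f: cv2.imwrite('pics/'+f,p[:,:,::-1])
    return p,d
def rays(n,uv):
    c=ctrl.camera_info(n);K=np.array(c['intrinsics'],float);k1=c['k1']
    uv=np.atleast_2d(np.array(uv,float))
    xd=(uv-[K[0,2],K[1,2]])/[K[0,0],K[1,1]]
    x=xd.copy()
    for _ in range(20): x=xd/(1+k1*(x**2).sum(1,keepdims=True))
    R=np.array(c['R']);t=np.array(c['t']).reshape(3)
    return -R.T@t, np.c_[x,np.ones(len(x))]@R
def onz(n,uv,z):
    o,d=rays(n,uv); return o+d*((z-o[2])/d[:,2])[:,None]
def cloud(n,dep):
    h,w=dep.shape;v,u=np.mgrid[:h,:w]
    o,d=rays(n,np.c_[u.ravel(),v.ravel()])
    return (o+d*dep.reshape(-1,1)).reshape(h,w,3)
def proj(n,X):
    c=ctrl.camera_info(n);K=np.array(c['intrinsics'],float)
    q=np.atleast_2d(X)@np.array(c['R']).T+np.array(c['t']).reshape(3)
    s=q[:,:2]/q[:,2:];s=s*(1+c['k1']*(s**2).sum(1,keepdims=True))
    return s*[K[0,0],K[1,1]]+[K[0,2],K[1,2]]
E
python3 - <<'E'
from h import *
for n in('top','scene'):
    p,d=grab(n,n+'0.png'); np.savez('/tmp/%s0'%n,p=p,d=d)
    c=ctrl.camera_info(n);print(n,c['intrinsics'],c['k1'],rays(n,[[256,192]]))
o=ctrl.get_obs();print(o['t'],o['ee_pos'],o['orientation'],o['ft_force'],ctrl.grasp_offset)
E
```

```text
top [[443.00344663   0.         255.92635785]
 [  0.         443.00344663 191.23461654]
 [  0.           0.           1.        ]] 0.030970616740688635 (array([ 374.26152913,  -95.64098213, 1585.26306624]), array([[ 0.11503314, -0.01131159, -0.99329877]]))
scene [[406.05430488   0.         252.0274407 ]
 [  0.         406.05430488 187.61915176]
 [  0.           0.           1.        ]] 0.016037007319779063 (array([ 923.18367092, -930.191203  , 1218.03315118]), array([[-0.27618195,  0.57230847, -0.77226851]]))
0.1 [ 200.48744231 -591.40105662  184.38442898] [-3.09843925e+00 -5.10800880e-01  3.14574775e-04] [-0.60140506  0.14634022  0.17938627] 18.700000000000003
```

View pics/top0.png

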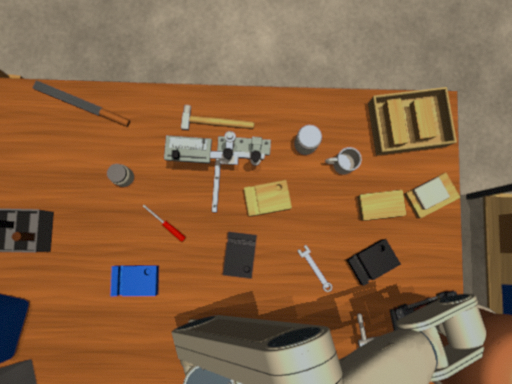

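View pics/scene0.png

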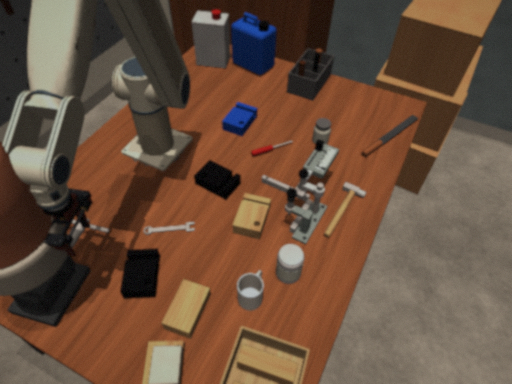

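Top view: pale channel block at (268,198), fixture at (218,150) with the stop as a strip at (216,185), hammer at (217,120), jar at (309,138). Scene view: the block is at (253,215) and the fixture at (305,195). Next I'll enlarge and measure.

```bash
python3 - <<'E'
from h import *
T=np.load('/tmp/top0.npz');P=cloud('top',T['d']);p=T['p']
S=np.load('/tmp/scene0.npz')
a=cv2.resize(p[100:230,150:350][:,:,::-1],None,fx=4,fy=4,interpolation=cv2.INTER_CUBIC)
cv2.imwrite('pics/c1.png',a)
b=cv2.resize(S['p'][130:255,225:350][:,:,::-1],None,fx=4.8,fy=4.8,interpolation=cv2.INTER_CUBIC)
cv2.imwrite('pics/c2.png',b)
for u,v in[(268,203),(216,190),(216,205),(256,192),(188,150),(208,160)]:print((u,v),P[v,u].round(1),S['d'].shape)
# block mask by colour & height
hsv=cv2.cvtColor(p,cv2.COLOR_RGB2HSV)
m=((P[:,:,2]>38)&(P[:,:,2]<62)).astype(np.uint8);m[:175]=0;m[225:]=0;m[:,:235]=0;m[:,300:]=0
ys,xs=np.nonzero(m);W=onz('top',np.c_[xs,ys],50)
r=cv2.minAreaRect(W[:,:2].astype(np.float32));print(len(xs),r,cv2.boxPoints(r),P[m>0][:,2].mean())
# stop: z 20-36 in window
m=((P[:,:,2]>22)&(P[:,:,2]<38));m[:165]=0;m[215:]=0;m[:,:205]=0;m[:,228:]=0
ys,xs=np.nonzero(m);W=onz('top',np.c_[xs,ys],30);print(len(xs),cv2.minAreaRect(W[:,:2].astype(np.float32)),cv2.boxPoints(cv2.minAreaRect(W[:,:2].astype(np.float32))))
E
```

```text
(268, 203) [ 514.9 -155.9   46.5] (384, 512)
(216, 190) [558.   28.1  28.6] (384, 512)
(216, 205) [504.7  26.1  31.1] (384, 512)
(256, 192) [ 551.9 -113.1   51. ] (384, 512)
(188, 150) [672.1 113.7 157.7] (384, 512)
(208, 160) [641.7  47.9 152.4] (384, 512)
1123 ((532.7449340820312, -151.68338012695312), (100.67420959472656, 149.93487548828125), 11.685066223144531) [[ 468.26776  -88.46447]
 [ 498.63434 -235.29205]
 [ 597.2221  -214.90228]
 [ 566.8555   -68.07471]] 49.662920067031436
212 ((565.4703369140625, 30.809736251831055), (16.53219223022461, 164.93397521972656), 87.65587615966797) [[482.73425   25.923561]
 [647.5302    19.177551]
 [648.2064    35.69591 ]
 [483.41046   42.44192 ]]
```

View pics/c1.png

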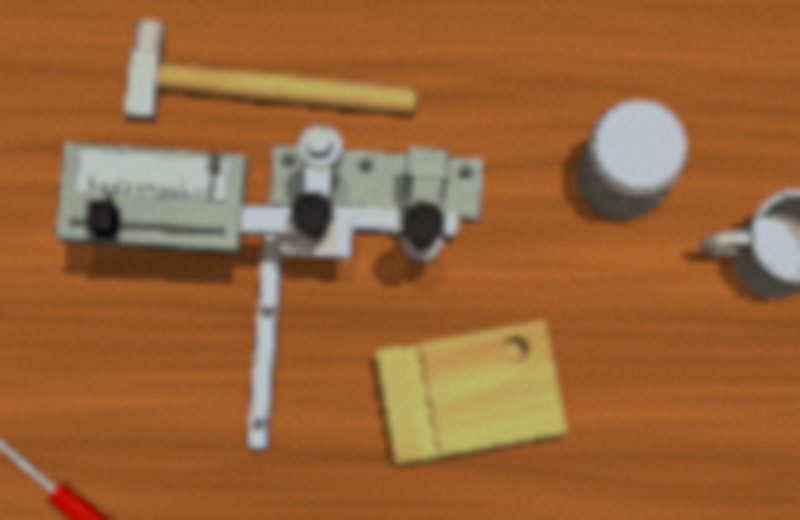

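View pics/c2.png

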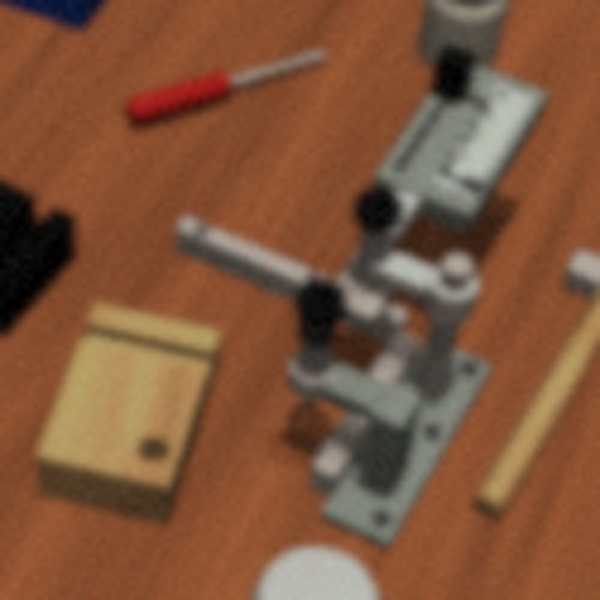

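Crop 1: head knob at (312,215), drift knob at (424,225), marker grip at (102,218), needle at (215,165), stop strip from (258,445) to (270,240), rail at y≈218, hole at (517,348). Crop 2 confirms the arrangement: two arms over the spot, with their black knobs at (378,205) and (320,300).

```bash
cat > fix.py <<'E'
from h import *
def knob(p,P,c,z):
    g=p.max(2);m=np.zeros(g.shape,np.uint8);u,v=c
    m[v-9:v+10,u-9:u+10]=(g[v-9:v+10,u-9:u+10]<60)
    n,l,s,ce=cv2.connectedComponentsWithStats(m)
    k=1+s[1:,4].argmax();zz=P[l==k][:,2];top=np.percentile(zz,90)
    mm=(l==k)&(P[:,:,2]>top-8);ys,xs=np.nonzero(mm)
    return onz('top',[[xs.mean(),ys.mean()]],top)[0],len(xs),s[k,:4]
E
python3 - <<'E'
from fix import *
T=np.load('/tmp/top0.npz');P=cloud('top',T['d']);p=T['p']
for n,c in(('head',(228,153)),('drift',(256,156)),('mark',(175,154))):print(n,knob(p,P,c,0))
# column top
for u,v in[(229,136),(230,154),(257,156),(237,154)]:print((u,v),P[v,u].round(1),p[v,u])
# stop centre line, rail
m=((P[:,:,2]>22)&(P[:,:,2]<38))
ys,xs=np.nonzero(m);k=(ys>163)&(ys<213)&(xs>205)&(xs<228);W=onz('top',np.c_[xs,ys][k],30)
print(cv2.fitLine(W[:,:2].astype(np.float32),cv2.DIST_HUBER,0,.01,.01).ravel())
for c in range(205,275,5):
    col=P[145:170,c,2];print(c,[int(z) for z in col],end=';')
print()
hs=[(279,187)];print('hole',onz('top',hs,50))
S=np.load('/tmp/scene0.npz');Q=cloud('scene',S['d'])
m=(Q[:,:,2]>26)&(Q[:,:,2]<34)&(Q[:,:,0]>470)&(Q[:,:,0]<720)&(Q[:,:,1]>-150)&(Q[:,:,1]<60)&~((Q[:,:,1]<-40)&(Q[:,:,0]<620))
m&=S['p'].min(2)>110
W=Q[m];print(len(W))
k=W[:,1]>10;print(W[k][:,:2].min(0),W[k][:,:2].max(0),cv2.fitLine(W[k][:,:2].astype(np.float32),cv2.DIST_HUBER,0,.01,.01).ravel());
R=W[~k];print(R[:,:2].min(0),R[:,:2].max(0),np.median(R,0))
E
```

```text
head (array([657.60937965, -17.11240551, 195.17276685]), 63, array([224, 149,   8,  11], dtype=int32))
drift (array([ 654.58494945, -105.67797006,  184.50415863]), 70, array([251, 151,   9,  11], dtype=int32))
mark (array([650.54979874, 149.40149154, 195.04655378]), 39, array([172, 150,   8,  11], dtype=int32))
(229, 136) [720.1 -19.2 167.8] [184 190 192]
(230, 154) [656.8 -25.3 186.5] [40 38 37]
(257, 156) [ 653.4 -112.   182.3] [42 40 39]
(237, 154) [672.3 -45.2 112.9] [184 190 191]
[ 9.9914151e-01 -4.1427419e-02  5.6608246e+02  3.0928043e+01]
205 [151, 151, 150, 154, 153, 149, 150, 150, 157, 148, 157, 153, 150, 148, 151, 152, 149, 156, 131, 1, 1, -1, 0, 0, 0];210 [153, 147, 147, 150, 149, 143, 147, 149, 149, 147, 148, 149, 140, 136, -3, 9, -1, 1, -1, -1, 3, 5, 3, 4, -6];215 [-2, 4, 2, 6, -2, 0, 4, 148, 147, 144, 149, 150, 143, 145, 0, 0, 26, 28, 26, 35, 24, 30, 28, 36, 24];220 [13, 5, 7, 11, 12, 12, 8, 150, 149, 145, 145, 148, 153, 153, 106, 109, 109, 109, 106, 4, 1, 8, 0, -3, 1];225 [12, 9, 13, 188, 194, 190, 187, 193, 190, 194, 192, 197, 197, 187, 140, 107, 105, 105, 103, 2, -2,
[... 518 characters left out ...]
, -3, 4, -3, -3, 0, 6, 4, -1];255 [105, 100, 101, 108, 105, 180, 181, 180, 179, 180, 182, 180, 177, 181, 183, 179, 167, 115, 107, 106, 92, 1, 7, 2, -3];260 [98, 77, 55, 43, 30, 11, 10, 17, 29, 183, 181, 180, 179, 29, 11, 3, -3, 2, -1, -3, -1, 0, 4, 1, -1];265 [9, 14, 9, 0, 13, 11, 14, 12, 15, 3, 1, 1, 0, -2, 2, 4, -2, 4, 2, -4, -3, -3, 0, 3, 3];270 [2, -9, 0, 4, 0, 0, 7, 4, 5, 5, 4, 2, 1, -1, 7, -2, 1, 1, 5, 0, 1, -3, -4, 1, 3];
hole [[ 571.71262275 -193.08772462   50.        ]]
110
[486.45698328  22.98193841] [680.07499523  40.83897496] [ 9.993112e-01 -3.710919e-02  5.582009e+02  3.069211e+01]
[ 678.45629604 -135.95333633] [700.29129692 -14.23234113] [688.51328092 -38.01930061  31.21485639]
```

```bash
cat >> h.py <<'E'
from scipy.spatial.transform import Rotation as Ro
O=np.array([627.,-60.5]);TH=-.038
c_,s_=np.cos(TH),np.sin(TH);RF=np.array([[c_,-s_],[s_,c_]])
def loc(w): return RF.T@(np.array(w)[:2]-O)
def st():
    o=ctrl.get_obs();R=Ro.from_rotvec(o['orientation']);p=np.array(o['ee_pos'])
    print('t%.2f'%o['t'],'local',loc(p).round(1),'z%.1f'%p[2],'F',np.round(o['ft_force'],1),'w%.1f'%o['width'],'q',np.round(o['qpos'],2));return p,R
def mv(lx,ly,z,ang):   # fixture-frame target, ang = tool y direction relative to fixture x
    p,R=st();w=np.r_[O+RF@[lx,ly],z];a=TH+ang
    y=np.array([np.cos(a),np.sin(a),0]);zz=np.array([0,0,-1.]);G=Ro.from_matrix(np.c_[np.cross(y,zz),y,zz])
    print('turn',((R.inv()*G).as_rotvec()/1.5).round(4),'shift',(R.inv().apply(w-p)/200).round(4))
E
python3 -c "
from h import *
mv(-95,-225,150,0)"
```

```text
t0.10 local [-406.  -546.7] z184.4 F [-0.6  0.1  0.2] w88.2 q [-1.26  0.42  1.63 -0.    1.09 -0.02]
turn [-8.00e-04 -6.00e-04 -8.04e-01] shift [ 2.0267 -0.9477  0.1732]
```

Emit:
servo_tool(rows=[[0,0,-0.1,0.25,-0.12,0,50],[0,0,-0.2,0.5,-0.24,0,50],[0,0,-0.35,0.75,-0.36,0,50],[0,0,-0.47,1,-0.48,0,50],[0,0,-0.59,1,-0.48,0,50],[0,0,-0.7,1,-0.48,0,50],[0,0,-0.804,1,-0.48,0,50],[0,0,-0.804,1,-0.48,0,50]])

```text
t: 1.1
ee_pos: [359.1, -436.5, 184.8]
orientation: [-2.264, -2.177, -0.0]
ft_force: [0.1, -0.4, -0.4]
width: 50.1
grasp_force: 0.0
```

```bash
python3 -c "
from h import *
mv(-95,-225,100,0)"
```

```text
t1.10 local [-253.4 -385.9] z184.8 F [ 0.1 -0.4 -0.4] w50.1 q [-0.9   0.34  1.76  0.    1.04 -0.86]
turn [-0.0003 -0.0004 -0.0009] shift [0.8053 0.791  0.424 ]
```

Emit:
servo_tool(rows=[[0,0,0,0.2,0.2,0,50],[0,0,0,0.4,0.4,0,50],[0,0,0,0.6,0.6,0,50],[0,0,0,0.805,0.79,0.2,50],[0,0,0,0.805,0.79,0.42,50],[0,0,0,0.805,0.79,0.62,50],[0,0,0,0.805,0.79,0.82,50],[0,0,0,0.805,0.79,0.82,50]])

```text
t: 2.1
ee_pos: [520.8, -280.5, 18.2]
orientation: [-2.262, -2.171, 0.003]
ft_force: [-0.6, -0.3, 0.5]
width: 50.1
grasp_force: 0.0
```

```bash
python3 -c "
from h import *
mv(-95,-82,20,0)"
```

```text
t2.10 local [ -97.8 -223.9] z18.2 F [-0.6 -0.3  0.5] w50.1 q [-0.51  0.61  1.79 -0.    0.75 -0.47]
turn [-0.0039 -0.002  -0.0019] shift [ 0.7096  0.0119 -0.0068]
```

Emit:
servo_tool(rows=[[0,0,0,0.08,0.01,0,50],[0,0,0,0.13,0.01,0,50],[0,0,0,0.18,0.01,0,50],[0,0,0,0.22,0.01,0,50],[0,0,0,0.26,0.01,0,50],[0,0,0,0.3,0.01,0,50],[0,0,0,0.34,0.01,0,50],[0,0,0,0.38,0.01,0,50],[0,0,0,0.42,0.01,0,50],[0,0,0,0.46,0.01,0,50]])

```text
t: 3.35
ee_pos: [528.8, -189.5, 21.1]
orientation: [-2.263, -2.179, -0.0]
ft_force: [0.3, -0.8, -0.1]
width: 49.6
grasp_force: 0.0
```

```bash
cat > blk.py <<'E'
from h import *
def blk(f=None):
    p,d=grab('top',f);P=cloud('top',d)
    L=(P[:,:,:2]-O)@RF
    m=(abs(P[:,:,2]-49)<9)&(L[:,:,0]>-180)&(L[:,:,0]<70)&(L[:,:,1]>-220)&(L[:,:,1]<79)
    hsv=cv2.cvtColor(p,cv2.COLOR_RGB2HSV);m&=(hsv[:,:,0]>14)&(hsv[:,:,0]<40)&(hsv[:,:,1]>70)
    m=cv2.morphologyEx(m.astype(np.uint8),cv2.MORPH_OPEN,np.ones((2,2)))
    ys,xs=np.nonzero(m);W=(onz('top',np.c_[xs,ys],50)[:,:2]-O)@RF
    r=cv2.minAreaRect(W.astype(np.float32));print('block',len(xs),np.round(r[0],1),np.round(r[1],1),round(r[2],1),'ext',W.min(0).round(1),W.max(0).round(1))
    return p,P,W
E
python3 -c "
from blk import *
st();blk('b1.png')"
```

```text
t3.35 local [ -93.3 -132.7] z21.1 F [ 0.3 -0.8 -0.1] w49.6 q [-0.37  0.57  1.86  0.    0.71 -0.33]
block 180 [-100.5  -53.1] [92.  58.6] 13.1 ext [-151.1  -72. ] [-50.7 -16.5]
```

View pics/b1.png

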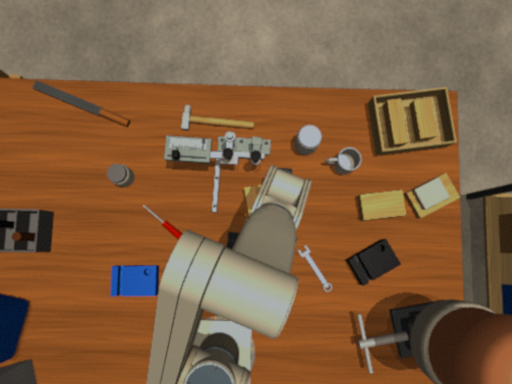

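The arm hides most of the block from above; only its edge shows at (250,195). I'll check from the scene camera.

```bash
python3 -c "
from h import *
p,d=grab('scene');np.savez('/tmp/s1',p=p,d=d)
print(proj('scene',[528.8,-189.5,21.1]))
cv2.imwrite('pics/s1.png',cv2.resize(p[110:270,180:360][:,:,::-1],None,fx=3.5,fy=3.5,interpolation=cv2.INTER_CUBIC))"
```

```text
[[245.79631726 223.24897279]]
```

View pics/s1.png

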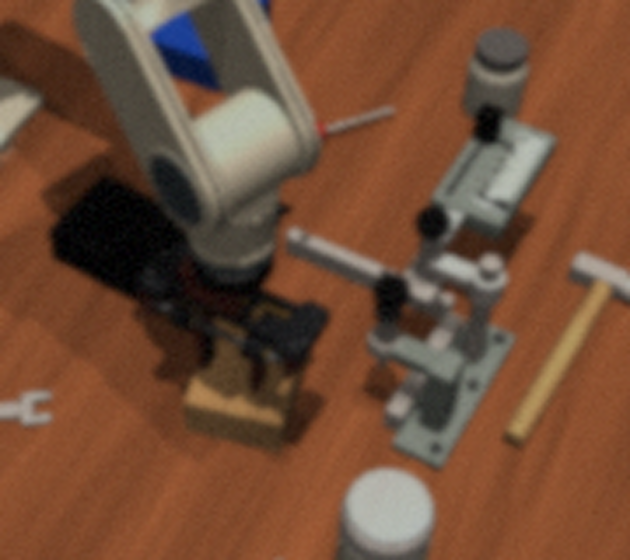

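The fingers show over the block's top at (240,385), and the -y face at (235,430) is clear. I'll check that with depth.

```bash
python3 -c "
from h import *
S=np.load('/tmp/s1.npz');Q=cloud('scene',S['d'])
for u,v in[(200,400),(235,430),(275,440),(235,412),(215,390),(208,360),(245,375),(262,380),(275,395),(240,330),(290,340)]:
  a,b=int(180+u/3.5),int(110+v/3.5);q=Q[b,a];print((u,v),q.round(0),loc(q).round(0),S['p'][b,a])
o=ctrl.get_obs();print(o['ee_pos'],o['qpos'])
T=np.load('/tmp/scene0.npz');
for x in([200.6,-591.9,185],):print(proj('scene',x))
"
```

```text
(200, 400) [ 513. -226.   52.] [-107. -169.] [172 127  80]
(235, 430) [ 552. -223.   26.] [ -69. -166.] [72 50 31]
(275, 440) [ 592. -218.   29.] [ -29. -159.] [70 50 32]
(235, 412) [ 548. -217.   45.] [ -73. -159.] [157 117  72]
(215, 390) [ 520. -209.   53.] [-101. -152.] [119  85  53]
(208, 360) [ 505. -195.   80.] [-117. -139.] [21 15 10]
(245, 375) [ 540. -180.   55.] [ -82. -122.] [68 49 30]
(262, 380) [ 563. -194.   82.] [ -58. -136.] [33 19 12]
(275, 395) [ 570. -176.   39.] [ -52. -117.] [72 52 33]
(240, 330) [ 509. -135.   59.] [-115.  -79.] [71 53 34]
(290, 340) [ 599. -210.  184.] [ -23. -151.] [32 29 33]
[ 528.64603748 -189.16795551   21.00927116] [-3.64857446e-01  5.70287029e-01  1.86086726e+00  5.96990943e-05
  7.10845690e-01 -3.27759224e-01]
[[ 82.42390608 247.85759341]]
```

```bash
python3 -c "
from h import *
S=np.load('/tmp/s1.npz');Q=cloud('scene',S['d']);L=(Q[:,:,:2]-O)@RF
print('colour rows around fingers: z / brightness')
for v in range(205,226,1):
  print(v,[('%d/%d'%(Q[v,u,2],S['p'][v,u].max())) for u in range(234,264,2)])
"
```

```text
colour rows around fingers: z / brightness
205 ['8/46', '114/32', '119/17', '108/26', '156/44', '156/48', '160/65', '52/76', '55/46', '164/14', '174/23', '182/23', '184/26', '181/31', '183/30']
206 ['2/55', '104/34', '117/20', '99/22', '55/53', '157/56', '157/58', '158/72', '165/39', '165/20', '166/17', '179/19', '182/26', '183/28', '183/27']
207 ['2/55', '99/39', '110/17', '100/24', '50/65', '49/72', '156/57', '153/58', '166/36', '166/28', '162/18', '166/18', '175/24', '182/27', '183/33']
208 ['1/56', '1/42', '103/22', '94/23', '52/72', '54/83', '52/77', '157/55', '163/26', '166/29', '165/29', '161/24', '158/21', '184/32', '182/39']
209 ['3/53', '1/40', '99/24', '87/27', '53/73', '50/88', '49/80', '50/55', '163/24', '166/23', '164/32', '166/41', '150/28', '184/27', '183/29']
210 ['-1/62', '4/45', '92/19', '83/21', '51/75', '55/90', '49/85', '49/57', '151/21', '159/23', '160/35', '161/62', '144/40', '178/26', '186/29']
211 ['4/54', '-1/46', '85/23', '74/25', '53/77', '55/92', '51/84', '51/63', '148/26', '157/19', '162/33', '159/68', '157/57', '177/25', '178/24']
212 ['0/58', '-1/47',
[... 1300 characters left out ...]
5', '52/104', '55/90', '49/85', '51/84', '54/79', '62/52', '54/59', '45/68', '49/77', '50/114', '55/98']
222 ['54/157', '49/172', '57/171', '55/158', '47/132', '51/96', '50/89', '54/103', '50/88', '51/63', '53/65', '43/65', '39/72', '54/99', '49/79']
223 ['52/161', '51/171', '47/175', '46/167', '52/152', '57/116', '51/116', '48/132', '48/100', '56/78', '46/69', '38/67', '34/65', '51/78', '49/68']
224 ['53/155', '49/168', '51/170', '48/167', '49/164', '50/147', '50/146', '51/152', '1218/119', '54/92', '54/72', '31/70', '33/64', '50/70', '51/61']
225 ['50/129', '51/148', '53/159', '50/165', '56/165', '52/157', '52/162', '53/162', '51/143', '50/109', '51/86', '22/79', '24/68', '50/71', '49/64']
```

Emit:
servo_tool(rows=[[0,0,0,0,0,-0.15,50],[0,0,0,-0.2,0,-0.15,50],[0,0,0,-0.4,0,-0.15,50],[0,0,0,-0.5,0,-0.15,50],[0,0,0,-0.5,0,-0.15,50],[0,0,0,-0.5,0,-0.15,50]])

```text
t: 4.2
ee_pos: [524.5, -288.9, 50.7]
orientation: [-2.262, -2.178, 0.0]
ft_force: [0.4, 0.5, -0.3]
width: 50.0
grasp_force: 0.0
```

```bash
cat > tip.py <<'E'
from h import *
def tip():
    pos,R=st();p,d=grab('scene');Q=cloud('scene',d);D=Q-pos
    m=(abs(D[:,:,0])<75)&(abs(D[:,:,1])<45)&(p.max(2)<55)&(Q[:,:,2]>14)&(D[:,:,2]<180)
    for lo in range(-40,180,10):
        k=m&(D[:,:,2]>=lo)&(D[:,:,2]<lo+10)
        if k.sum(): print(lo,k.sum(),np.percentile(D[k],[5,50,95],axis=0)[:,:2].round(0).tolist())
    return p
E
python3 -c "
from tip import *
p=tip();from blk import blk;blk()"
```

```text
t4.20 local [ -93.7 -232.1] z50.7 F [ 0.4  0.5 -0.3] w50.0 q [-0.52  0.56  1.77  0.    0.81 -0.49]
30 2 [[-22.0, -7.0], [2.0, 2.0], [26.0, 11.0]]
40 16 [[-31.0, -10.0], [-24.0, -4.0], [35.0, 8.0]]
50 17 [[-31.0, -9.0], [-25.0, -5.0], [35.0, 7.0]]
60 17 [[-31.0, -9.0], [-24.0, -6.0], [36.0, 9.0]]
70 16 [[-27.0, -10.0], [28.0, -8.0], [37.0, 7.0]]
80 13 [[-34.0, -11.0], [-26.0, -7.0], [33.0, -1.0]]
90 8 [[-34.0, -8.0], [-26.0, -4.0], [-23.0, 10.0]]
100 3 [[-28.0, -7.0], [-26.0, 6.0], [-25.0, 7.0]]
110 4 [[-66.0, -4.0], [-26.0, -1.0], [-25.0, 1.0]]
120 25 [[-75.0, -32.0], [-33.0, -28.0], [50.0, -5.0]]
130 81 [[-68.0, -33.0], [-13.0, -24.0], [64.0, -15.0]]
140 123 [[-50.0, -32.0], [32.0, -21.0], [51.0, 13.0]]
150 99 [[-70.0, -27.0], [25.0, -18.0], [69.0, 19.0]]
160 262 [[-72.0, -25.0], [17.0, -11.0], [72.0, 21.0]]
170 36 [[-34.0, -21.0], [-3.0, -17.0], [16.0, -13.0]]
block 1039 [-93.8 -98.3] [100.4 149.9] 13.9 ext [-157.8 -175.6] [-31.  -16.5]
```

The fingertips sit about 40 mm above the reported TCP, and so does the gripper body. The fingers therefore passed over the block without moving it. I'll correct for this offset and lower the tool.

Emit:
servo_tool(rows=[[0,0,0,0,0,0.12,50],[0,0,0,0,0,0.24,50],[0,0,0,0,0,0.34,50],[0,0,0,0,0,0.34,50],[0,0,0,0,0,0.34,50]])

```text
t: 4.92
ee_pos: [525.3, -290.0, -16.5]
orientation: [2.263, 2.179, 0.0]
ft_force: [0.1, 0.2, -0.1]
width: 49.7
grasp_force: 0.0
```

```bash
python3 -c "
from tip import *
tip();mv(-95,-82,-20,0)"
```

```text
t4.92 local [ -92.9 -233.1] z-16.5 F [ 0.1  0.2 -0.1] w49.7 q [-0.52  0.67  1.78  0.    0.69 -0.49]
30 1 [[-25.0, 1.0], [-25.0, 1.0], [-25.0, 1.0]]
40 19 [[-33.0, -9.0], [-25.0, -4.0], [35.0, 12.0]]
50 17 [[-28.0, -9.0], [-24.0, -5.0], [36.0, 13.0]]
60 12 [[-31.0, -9.0], [33.0, -7.0], [36.0, 6.0]]
70 17 [[-32.0, -11.0], [-23.0, -5.0], [37.0, 5.0]]
80 9 [[-35.0, -10.0], [-26.0, -6.0], [11.0, 4.0]]
90 7 [[-33.0, -8.0], [-26.0, -6.0], [-24.0, 14.0]]
100 4 [[-28.0, -6.0], [-25.0, 2.0], [-24.0, 5.0]]
110 4 [[-67.0, -3.0], [-26.0, -1.0], [-25.0, 0.0]]
120 19 [[-53.0, -32.0], [-25.0, -30.0], [54.0, -8.0]]
130 79 [[-70.0, -33.0], [-6.0, -24.0], [63.0, -12.0]]
140 115 [[-49.0, -31.0], [32.0, -20.0], [51.0, 15.0]]
150 108 [[-67.0, -28.0], [21.0, -18.0], [73.0, 18.0]]
160 240 [[-72.0, -25.0], [20.0, -9.0], [72.0, 24.0]]
170 32 [[-33.0, -20.0], [-7.0, -17.0], [17.0, -14.0]]
t4.97 local [ -92.6 -233.4] z-16.1 F [ 0.5 -0.1 -0.2] w49.9 q [-0.52  0.67  1.78  0.    0.69 -0.49]
turn [0.0008 0.0004 0.0001] shift [ 0.7568 -0.012   0.0188]
```

Emit:
servo_tool(rows=[[0,0,0,0.1,-0.01,0,50],[0,0,0,0.18,-0.01,0,50],[0,0,0,0.22,-0.01,0,50],[0,0,0,0.26,-0.01,0,50],[0,0,0,0.3,-0.01,0,50],[0,0,0,0.34,-0.01,0,50],[0,0,0,0.38,-0.01,0,50],[0,0,0,0.42,-0.01,0,50],[0,0,0,0.46,-0.01,0,50],[0,0,0,0.5,-0.01,0,50]])

```text
t: 6.22
ee_pos: [526.9, -189.5, -16.8]
orientation: [2.263, 2.179, 0.0]
ft_force: [0.2, -3.2, 1.2]
width: 50.0
grasp_force: 1.6
```

```bash
python3 -c "
from blk import *
blk();mv(-95,-82,-20,0)"
```

```text
block 587 [-96.9 -34.1] [100.1 115.7] 15.1 ext [-157.4  -78.1] [-36.2  32.5]
t6.28 local [ -95.4 -131.8] z-16.9 F [ 0.2 -1.2  0.2] w49.4 q [-0.37  0.63  1.87  0.    0.64 -0.33]
turn [-0.0002 -0.0003  0.0001] shift [0.249  0.0022 0.0154]
```

Emit:
servo_tool(rows=[[0,0,0,-0.1,0,0,50],[0,0,0,-0.3,0,0,50],[0,0,0,-0.45,0,0,24],[0,0,0,-0.45,0.025,0,24],[0,0,0,-0.45,0.025,0,24],[0,0,0,-0.45,0.025,0,24]])

```text
t: 7.02
ee_pos: [528.0, -279.3, -17.1]
orientation: [-2.262, -2.179, 0.0]
ft_force: [0.4, 0.2, 0.3]
width: 24.0
grasp_force: 0.0
```

```bash
python3 -c "
from blk import *
blk();mv(-90,-140,-20,0)"
```

```text
block 1043 [-92.1 -49.7] [100.4 149.7] 15.1 ext [-153.7 -131.6] [-27.1  32.5]
t7.08 local [ -90.5 -222.3] z-17.1 F [-0.4 -0.3  0. ] w23.7 q [-0.51  0.67  1.78  0.    0.69 -0.47]
turn [-0.0004 -0.0003  0.0007] shift [0.4115 0.003  0.0149]
```

Emit:
servo_tool(rows=[[0,0,0,0.2,0,0,24],[0,0,0,0.36,0,0,24],[0,0,0,0.4,0,0,24],[0,0,0,0.43,0,0,24],[0,0,0,0.46,0,0,24],[0,0,0,0.49,0,0,24],[0,0,0,0.52,0,0,24],[0,0,0,0.55,0,0,24],[0,0,0,0.58,0,0,24],[0,0,0,0.61,0,0,24]])

```text
t: 8.32
ee_pos: [532.9, -157.8, -16.9]
orientation: [-2.263, -2.179, 0.0]
ft_force: [-0.8, -2.2, 0.8]
width: 24.0
grasp_force: 1.1
```

Emit:
servo_tool(rows=[[0,0,0,0.02,0,0,24],[0,0,0,0.04,0,0,24],[0,0,0,0.055,0,0,24],[0,0,0,0.07,0,0,24],[0,0,0,0.08,0,0,24],[0,0,0,0.08,0,0,24]])

```text
t: 9.07
ee_pos: [530.1, -145.9, -17.0]
orientation: [-2.258, -2.183, 0.011]
ft_force: [-13.5, -29.1, 7.7]
width: 24.1
grasp_force: 14.2
```

```bash
python3 -c "
from blk import *
blk();mv(-90,-80,-20,0)"
```

```text
block 551 [-83.   24.2] [101.6  97.5] 3.7 ext [-136.6  -21.8] [-29.2  73.2]
t9.12 local [-93.6 -89.1] z-17.0 F [-14.3 -27.9   7.9] w24.5 q [-0.29  0.63  1.89 -0.01  0.63 -0.24]
turn [-0.0037  0.0028  0.0024] shift [0.0453 0.0184 0.0148]
```

Emit:
servo_tool(rows=[[0,0,0,-0.1,0,0,24],[0,0,0,-0.3,0,0,24],[0,0,0,-0.5,0,0,24],[0,0,0,-0.5,0,0,24],[0,0,0,-0.5,0,0,24]])

```text
t: 9.75
ee_pos: [529.5, -241.6, -17.2]
orientation: [-2.263, -2.178, -0.0]
ft_force: [-0.5, -0.0, -0.3]
width: 24.7
grasp_force: 0.0
```

```bash
python3 -c "
from blk import *
p,P,W=blk();
cv2.imwrite('pics/c3.png',cv2.resize(p[120:240,160:310][:,:,::-1],None,fx=5,fy=5,interpolation=cv2.INTER_CUBIC));mv(-90,-80,-20,0)"
```

```text
block 1061 [-79.7  -1.7] [ 98.3 149.7] 3.7 ext [-133.4  -79.5] [-26.  73.]
t9.80 local [ -90.6 -184.2] z-17.1 F [0.4 0.4 1. ] w24.2 q [-0.45  0.65  1.82  0.    0.67 -0.41]
turn [-0.0004 -0.0005  0.0001] shift [0.5209 0.0029 0.0147]
```

View pics/c3.png

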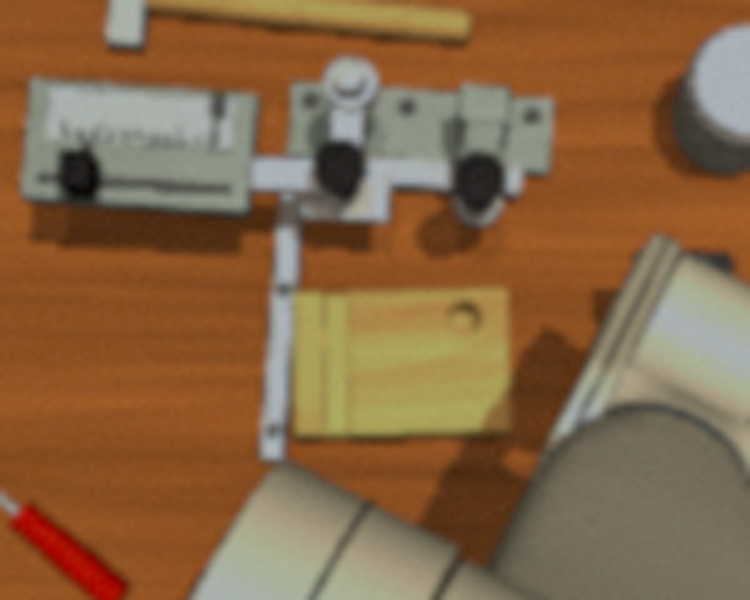

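Block is at the stop: its back-left corner touches at crop (296,290), it's about 3.7° off square, and the hole is at (465,317). Next is the rail push with wide fingers.

Emit:
servo_tool(rows=[[0,0,0,0,-0.1,-0.2,24],[0,0,0.12,0.1,-0.3,-0.4,50],[0,0,0.24,0.3,-0.45,-0.4,78],[0,0,0.36,0.5,-0.45,-0.4,78],[0,0,0.48,0.7,-0.45,-0.4,78],[0,0,0.6,0.92,-0.45,-0.4,78],[0,0,0.72,0.92,-0.45,-0.4,78],[0,0,0.84,0.92,-0.45,-0.4,78],[0,0,0.96,0.92,-0.45,-0.4,78],[0,0,1.0,0.92,-0.45,-0.4,78]])

```text
t: 11.05
ee_pos: [446.4, -53.6, 63.1]
orientation: [-3.141, -0.049, 0.001]
ft_force: [0.2, -0.8, 0.2]
width: 77.5
grasp_force: 0.0
```

```bash
python3 -c "
from h import *
mv(-178,-2,-18,-np.pi/2)"
```

```text
t11.05 local [-1.807e+02  1.000e-01] z63.1 F [ 0.2 -0.8  0.2] w77.5 q [-0.15  0.37  2.09  0.    0.68  1.39]
turn [-0.0002  0.0002  0.0462] shift [0.0131 0.0114 0.4054]
```

Emit:
servo_tool(rows=[[0,0,0.046,0,0.01,0.15,78],[0,0,0.046,0,0.01,0.3,78],[0,0,0.046,0,0.01,0.4,78],[0,0,0.046,0,0.01,0.4,78],[0,0,0.046,0.1,0.01,0.4,78],[0,0,0.046,0.15,0.01,0.4,78],[0,0,0.046,0.2,0.01,0.4,78],[0,0,0.046,0.24,0.01,0.4,78],[0,0,0.046,0.28,0.01,0.4,78],[0,0,0.046,0.32,0.01,0.4,78]])

```text
t: 12.3
ee_pos: [510.6, -54.7, -17.0]
orientation: [-3.141, 0.057, 0.002]
ft_force: [-4.0, -0.3, 3.0]
width: 77.8
grasp_force: 1.6
```

```bash
python3 -c "
from blk import *
blk();mv(-60,3,-20,-np.pi/2)"
```

```text
block 306 [-42.5  -3.4] [ 67.1 149. ] 0.5 ext [-75.5 -77.9] [-8.4 71.3]
t12.35 local [-114.7    1.3] z-16.8 F [ 0.9  0.1 -0.5] w78.2 q [-0.13  0.59  1.97  0.    0.58  1.48]
turn [ 0.0001 -0.0009  0.0011] shift [ 0.2734 -0.0082  0.0163]
```

Emit:
servo_tool(rows=[[0,0,0,-0.1,0,0,78],[0,0,0,-0.1,0.05,-0.2,40],[0,0,0,-0.1,0.25,-0.35,0],[0,0,0,0,0.5,-0.35,0],[0,0,0,0.15,0.65,-0.35,0],[0,0,0,0.3,0.65,-0.35,0],[0,0,0,0.3,0.65,-0.2,0],[0,0,0,0.3,0.65,0,0],[0,0,0,0.3,0.65,0,0]])

```text
t: 13.48
ee_pos: [564.3, -186.2, -19.4]
orientation: [-3.14, 0.057, 0.007]
ft_force: [-0.4, 0.1, -0.4]
width: 2.0
grasp_force: 0.0
```

```bash
python3 -c "
from blk import *
blk();mv(-54,-90,-20,-np.pi/2)"
```

```text
block 783 [-57.5   1.1] [100.7 141.3] 0.5 ext [-107.9  -69.2] [-6.9 71.8]
t13.53 local [ -56.5 -128.4] z-17.7 F [-1.1 -0.2  0.7] w0.6 q [-0.34  0.67  1.79  0.    0.69  1.27]
turn [-0.0004  0.0012  0.0011] shift [ 0.0131 -0.1921  0.0118]
```

Push +y (tool -y) slowly.

Emit:
servo_tool(rows=[[0,0,0,0,-0.1,0,0],[0,0,0,0,-0.14,0,0],[0,0,0,0,-0.17,0,0],[0,0,0,0,-0.19,0,0],[0,0,0,0,-0.21,0,0],[0,0,0,0,-0.225,0,0],[0,0,0,0,-0.24,0,0],[0,0,0,0,-0.24,0,0]])

```text
t: 14.52
ee_pos: [567.9, -139.5, -16.7]
orientation: [3.14, -0.057, 0.0]
ft_force: [-1.2, -4.8, 2.5]
width: 0.8
grasp_force: 2.7
```

```bash
python3 -c "
from blk import *
blk();mv(-54,-90,-20,-np.pi/2)"
```

```text
block 389 [-56.5  42.5] [ 65.8 100.1] 87.9 ext [-106.8    7.9] [-7.1 75.2]
t14.57 local [-56.1 -81.2] z-16.7 F [-0.6 -5.5  3.3] w0.5 q [-0.26  0.66  1.81 -0.    0.67  1.35]
turn [ 0.0004 -0.0001  0.0012] shift [0.0103 0.0442 0.0163]
```

Emit:
servo_tool(rows=[[0,0,0,0,-0.01,0,0],[0,0,0,0,-0.02,0,0],[0,0,0,0,-0.03,0,0],[0,0,0,0,-0.03,0,0]])

```text
t: 15.08
ee_pos: [566.9, -138.9, -16.5]
orientation: [3.135, -0.055, -0.002]
ft_force: [-10.4, -37.0, 4.5]
width: 0.2
grasp_force: 18.3
```

```bash
python3 -c "
from blk import *
blk();mv(-54,-90,-20,-np.pi/2)"
```

```text
block 385 [-57.9  36.5] [ 77.1 101.4] 89.4 ext [-108.4   -2.5] [-7.4 75.4]
t15.12 local [-57.1 -80.6] z-16.5 F [ -9.5 -35.1   5.2] w0.4 q [-0.26  0.66  1.82 -0.01  0.67  1.36]
turn [0.0042 0.0006 0.002 ] shift [0.0155 0.0469 0.0178]
```

Emit:
servo_tool(rows=[[0,0,0,0,0.1,0,0],[0,0,0,0,0.15,-0.2,0],[0,0,0,-0.2,0.1,-0.35,30],[0,0,0,-0.4,-0.1,-0.35,78],[0,0,0,-0.5,-0.3,-0.35,78],[0,0,0,-0.5,-0.4,-0.35,78],[0,0,0,-0.5,-0.4,-0.2,78],[0,0,0,-0.5,-0.4,0,78],[0,0,0,-0.5,-0.4,0,78]])

```text
t: 16.25
ee_pos: [468.6, -48.7, -18.9]
orientation: [-3.14, 0.057, 0.009]
ft_force: [-0.6, 0.2, -0.1]
width: 66.8
grasp_force: 0.0
```

```bash
python3 -c "
from blk import *
blk();mv(-60,3,-20,-np.pi/2)"
```

```text
block 829 [-56.7   1.5] [147.5  99.3] 89.1 ext [-107.4  -72.2] [-7.4 75. ]
t16.30 local [-157.4    5.5] z-17.5 F [-0.6  0.3 -0.7] w70.8 q [-0.13  0.56  2.06  0.    0.52  1.48]
turn [-0.0003  0.0021  0.0011] shift [0.4871 0.0133 0.0108]
```

Emit:
servo_tool(rows=[[0,0,0,0.1,0,0,78],[0,0,0,0.18,0,0,78],[0,0,0,0.23,0,0,78],[0,0,0,0.27,0,0,78],[0,0,0,0.31,0,0,78],[0,0,0,0.35,0,0,78],[0,0,0,0.39,0,0,78],[0,0,0,0.43,0,0,78],[0,0,0,0.46,0,0,78],[0,0,0,0.48,0,0,78]])

```text
t: 17.55
ee_pos: [567.2, -52.8, -17.0]
orientation: [3.141, -0.057, -0.0]
ft_force: [-4.4, -1.5, 2.4]
width: 77.8
grasp_force: 2.1
```

```bash
python3 -c "
from blk import *
blk();mv(-60,3,-20,-np.pi/2)"
```

```text
block 105 [ 14.2 -30.6] [63.9 80.9] 3.5 ext [-15.7 -72.9] [46.  11.7]
t17.60 local [-59.8   5.5] z-17.0 F [-1.1 -1.2 -0.2] w78.1 q [-0.11  0.64  1.85  0.    0.65  1.49]
turn [-0.      0.      0.0011] shift [-0.0012  0.0123  0.0148]
```

Keep going until the force rises.

Emit:
servo_tool(rows=[[0,0,0,0.01,0,0,78],[0,0,0,0.02,0,0,78],[0,0,0,0.03,0,0,78],[0,0,0,0.035,0,0,78],[0,0,0,0.035,0,0,78]])

```text
t: 18.23
ee_pos: [567.1, -52.4, -17.7]
orientation: [-3.14, 0.059, 0.019]
ft_force: [-20.6, 0.5, 14.7]
width: 77.9
grasp_force: 9.9
```

Emit:
servo_tool(rows=[[0,0,0,-0.05,0,0,78],[0,0,0,-0.3,0,-0.1,78],[0,0,0,-0.5,0,-0.4,40],[0,0,0,-0.6,0,-0.7,0],[0,0,0,-0.6,0,-0.95,0],[0,0,0,-0.6,0,-0.95,0]])

```text
t: 18.98
ee_pos: [458.3, -49.1, 177.9]
orientation: [3.14, -0.057, 0.019]
ft_force: [0.7, 0.8, 0.1]
width: 41.3
grasp_force: 0.0
```

```bash
python3 -c "
from blk import *
p,P,W=blk();mv(30,-45,175,-np.pi/2)
cv2.imwrite('pics/c4.png',cv2.resize(p[120:220,160:300][:,:,::-1],None,fx=5.5,fy=5.5,interpolation=cv2.INTER_CUBIC))"
```

```text
block 859 [-2.7  1.2] [148.2 100.8] 89.8 ext [-53.2 -72.9] [47.7 75.3]
t19.02 local [-170.8    5.1] z175.5 F [-0.3  0.6 -1.5] w37.5 q [-0.13  0.19  2.    0.    0.95  1.47]
turn [ 0.0004 -0.0051  0.0013] shift [1.0035 0.2526 0.0101]
```

View pics/c4.png

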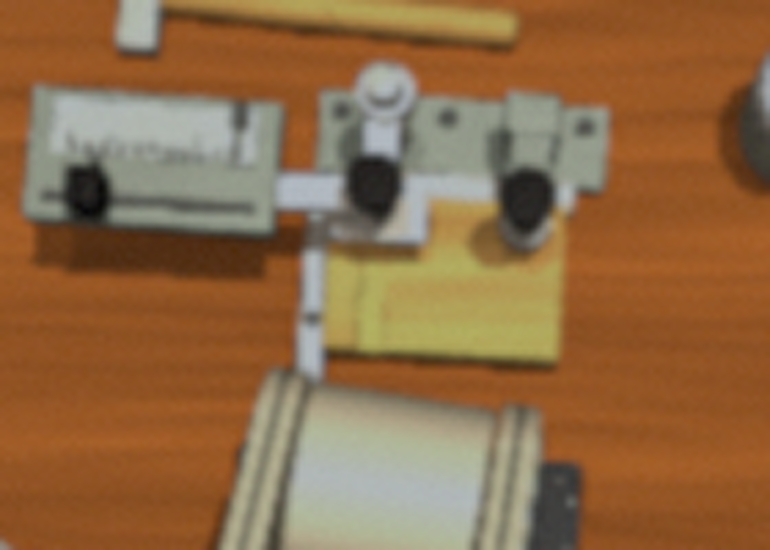

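Block sits home against rail and stop (block spans (325,200)–(560,360); knobs at (372,185) and (525,200)). Moving over the drift knob.

Emit:
servo_tool(rows=[[0,0,0,0.2,0.15,0,0],[0,0,0,0.45,0.255,0,0],[0,0,0,0.7,0.255,0,0],[0,0,0,0.9,0.255,0,0],[0,0,0,0.99,0.255,0,0],[0,0,0,0.99,0.255,0,0],[0,0,0,0.99,0.255,0.05,0],[0,0,0,0.99,0.255,0.05,0]])

```text
t: 20.02
ee_pos: [648.2, -106.6, 161.4]
orientation: [-3.141, 0.057, 0.005]
ft_force: [-0.2, 0.4, -0.1]
width: 0.4
grasp_force: 0.0
```

```bash
python3 -c "
from h import *
mv(27.5,-46,145,-np.pi/2)"
```

```text
t20.02 local [ 23.  -45.2] z161.4 F [-0.2  0.4 -0.1] w0.4 q [-0.18  0.5   1.57  0.    1.08  1.43]
turn [-0.0003  0.002   0.0012] shift [0.023  0.004  0.0817]
```

Emit:
servo_tool(rows=[[0,0,0,0.02,0,0.04,0],[0,0,0,0.02,0,0.08,0],[0,0,0,0.02,0,0.1,0],[0,0,0,0.02,0,0.12,0],[0,0,0,0.02,0,0.14,0]])

```text
t: 20.65
ee_pos: [653.9, -106.9, 135.1]
orientation: [-3.141, 0.057, 0.0]
ft_force: [-1.8, 0.1, 3.1]
width: 0.5
grasp_force: 1.4
```

Emit:
servo_tool(rows=[[0,0,0,0,0,0.02,0],[0,0,0,0,0,0.04,0],[0,0,0,0,0,0.06,0],[0,0,0,0,0,0.08,0],[0,0,0,0,0,0.1,0]])

```text
t: 21.28
ee_pos: [654.0, -106.9, 115.0]
orientation: [3.141, -0.057, -0.0]
ft_force: [-2.6, -0.1, 3.8]
width: 0.6
grasp_force: 1.8
```

Emit:
servo_tool(rows=[[0,0,0,0,0,0.02,0],[0,0,0,0,0,0.04,0],[0,0,0,0,0,0.055,0],[0,0,0,0,0,0.065,0],[0,0,0,0,0,0.065,0]])

```text
t: 21.9
ee_pos: [654.4, -107.0, 108.4]
orientation: [3.141, -0.057, 0.003]
ft_force: [-21.1, 3.2, 46.8]
width: 0.6
grasp_force: 23.5
```

Emit:
servo_tool(rows=[[0,0,0,0,0,-0.05,0],[0,0,0,0,0,-0.3,0],[0,0,0,-0.2,-0.1,-0.45,0],[0,0,0,-0.4,-0.3,-0.45,0],[0,0,0,-0.6,-0.44,-0.45,0],[0,0,0,-0.6,-0.44,-0.45,0]])

```text
t: 22.65
ee_pos: [535.1, -13.1, 191.7]
orientation: [-3.141, 0.053, 0.002]
ft_force: [0.7, 0.4, 0.2]
width: 0.4
grasp_force: 0.0
```

```bash
python3 -c "
from blk import *
p,P,W=blk()
for c in((255,156),(254,154),(256,158),(257,160)):print(P[c[1],c[0]].round(0),p[c[1],c[0]])
q,d=grab('scene');Q=cloud('scene',d);L=(Q[:,:,:2]-O)@RF
for n,y in(('drift',-46),('head',42.5)):
  m=(abs(L[:,:,0]-27.5)<22)&(abs(L[:,:,1]-y)<22)&(q.max(2)<60)&(Q[:,:,2]>125)
  print(n,m.sum(),np.percentile(Q[m][:,2],[5,50,90,95,100]).round(1))
  m=(abs(L[:,:,0]-27.5)<22)&(abs(L[:,:,1]-y)<22)&(P[:,:,2]>125) if 0 else None
LT=(P[:,:,:2]-O)@RF
for n,y in(('drift',-46),('head',42.5)):
  m=(abs(LT[:,:,0]-30)<14)&(abs(LT[:,:,1]-y)<14)&(P[:,:,2]>125)&(p.max(2)<60);print(n,m.sum(),np.percentile(P[m][:,2],[5,25,50,75,95]).round(1))
mv(27,42,172,-np.pi/2)"
```

```text
block 365 [ -4.1 -40.9] [70.9 99.9] 89.6 ext [-54.2 -76.7] [46.  -5.8]
[ 661. -106.  144.] [37 37 34]
[ 668. -102.  141.] [36 34 31]
[ 654. -109.  144.] [42 39 38]
[ 647. -113.  147.] [43 40 38]
drift 78 [130.7 146.7 149.5 150.7 151.7]
head 70 [167.4 192.4 195.4 196.2 197.7]
drift 61 [140.3 142.9 145.8 147.6 150.3]
head 60 [186.6 189.4 191.6 193.3 194.8]
t22.75 local [-90.5  42.5] z192.2 F [ 0.4  0.1 -0.7] w0.1 q [-0.05  0.29  1.82 -0.    1.04  1.56]
turn [ 0.0001 -0.001   0.0017] shift [0.5872 0.0038 0.1019]
```

Emit:
servo_tool(rows=[[0,0,0,0.2,0,0,0],[0,0,0,0.4,0,0,0],[0,0,0,0.55,0,0.05,0],[0,0,0,0.6,0,0.12,0],[0,0,0,0.6,0,0.18,0],[0,0,0,0.6,0,0.2,0],[0,0,0,0.6,0,0.22,0],[0,0,0,0.6,0,0.24,0],[0,0,0,0.6,0,0.26,0],[0,0,0,0.6,0,0.28,0]])

```text
t: 24.0
ee_pos: [657.1, -18.9, 136.1]
orientation: [-3.141, 0.057, -0.0]
ft_force: [-2.8, -0.9, 2.9]
width: 0.3
grasp_force: 1.7
```

Emit:
servo_tool(rows=[[0,0,0,0,0,0.02,0],[0,0,0,0,0,0.04,0],[0,0,0,0,0,0.06,0],[0,0,0,0,0,0.08,0],[0,0,0,0,0,0.1,0]])

```text
t: 24.62
ee_pos: [657.1, -18.9, 116.1]
orientation: [-3.141, 0.057, 0.0]
ft_force: [-3.2, -1.3, 6.1]
width: 0.1
grasp_force: 3.3
```

Emit:
servo_tool(rows=[[0,0,0,0,0,0.02,0],[0,0,0,0,0,0.035,0],[0,0,0,0,0,0.045,0],[0,0,0,0,0,0.055,0],[0,0,0,0,0,0.06,0],[0,0,0,0,0,0.06,0]])

```text
t: 25.38
ee_pos: [657.3, -18.9, 106.6]
orientation: [-3.141, 0.057, -0.001]
ft_force: [-10.7, -1.2, 22.8]
width: 0.5
grasp_force: 11.4
```

Emit:
servo_tool(rows=[[0,0,0,0,0,-0.1,0],[0,0,0,0,0,-0.3,0],[0,0,0,-0.3,0,-0.4,20],[0,0,0,-0.6,0,-0.4,40],[0,0,0,-0.9,0,-0.4,46],[0,0,0,-0.9,0,-0.4,46]])

```text
t: 26.12
ee_pos: [473.0, -12.1, 183.7]
orientation: [-3.141, 0.057, 0.004]
ft_force: [-0.1, 0.1, 1.1]
width: 37.1
grasp_force: 0.0
```

```bash
cat > ind.py <<'E'
from h import *
def ind():
    p,d=grab('top');P=cloud('top',d);L=(P[:,:,:2]-O)@RF
    print('head knob z',np.median(P[150:158,224:232,2].ravel()))
    m=(L[:,:,0]>-35)&(L[:,:,0]<100)&(L[:,:,1]>85)&(L[:,:,1]<280)&(P[:,:,2]>85)&(P[:,:,2]<165)
    dk=m&(p.max(2)<75)
    n,l,s,ce=cv2.connectedComponentsWithStats(dk.astype(np.uint8))
    for k in range(1,n):
        if s[k,4]<5: continue
        Z=P[l==k][:,2];top=np.percentile(Z,85);zz=top if top>125 else 106
        mm=(l==k)&(P[:,:,2]>top-10) if zz>120 else l==k
        ys,xs=np.nonzero(mm);W=(onz('top',np.c_[xs,ys],zz)[:,:2]-O)@RF
        print(s[k],ce[k].round(1),'ztop %.0f'%top,'loc',W.mean(0).round(1),W.min(0).round(1),W.max(0).round(1))
    return p,P
E
python3 -c "
from ind import *
p,P=ind();ys,xs=140,165
cv2.imwrite('pics/c5.png',cv2.resize(p[130:185,150:270][:,:,::-1],None,fx=6.5,fy=6.5,interpolation=cv2.INTER_CUBIC));st()"
```

```text
head knob z 144.05241031599678
[173 153  10  11  79] [177.7 158.3] ztop 147 loc [ 16.6 211.1] [  4.7 201.2] [ 28.6 221.3]
[200 165   6   1   6] [202.5 165. ] ztop 96 loc [  0.8 131. ] [  0.2 122.6] [  1.3 139.4]
t26.18 local [-152.2   42.5] z184.6 F [0.8 0.3 0.3] w41.0 q [-0.05  0.2   1.95  0.    0.99  1.56]
```

View pics/c5.png

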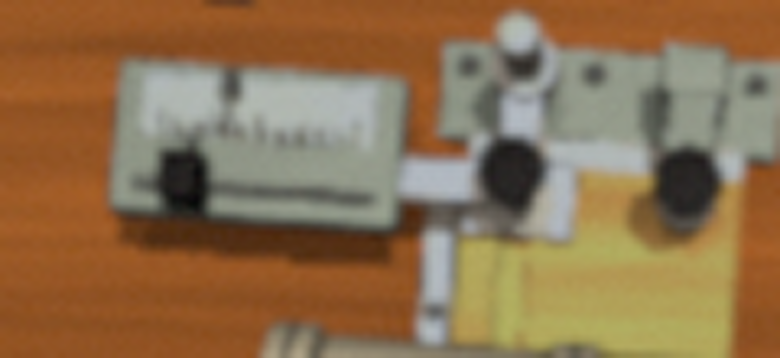

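Crop shows the needle at (231,95), the marker grip at (184,178), and both knobs down. I'll locate the needle numerically.

```bash
cat >> ind.py <<'E'
def needle(p):
    g=p.max(2).astype(float);r=g[140:148,172:212]
    for v in range(139,149):
        u=np.arange(180,192);w=np.clip(120-g[v,180:192],0,None)
        if w.sum()>20:
            uc=(u*w).sum()/w.sum();print(v,round(uc,1),w.sum().round(),((onz('top',[[uc,v]],107)[0,:2]-O)@RF).round(1))
E
python3 -c "
from ind import *
p,P=ind();needle(p);print(p.max(2)[139:150,178:194])
mv(16,211,110,-np.pi/2)"
```

```text
head knob z 143.97912980522574
[173 153  20  12  89] [178.8 159. ] ztop 146 loc [ 16.4 210.9] [  2.2 201.4] [ 28.8 221.5]
141 185.2 59.0 [ 79.1 195.5]
142 185.3 63.0 [ 75.7 194.9]
143 185.2 73.0 [ 72.2 195. ]
144 185.2 53.0 [ 68.8 194.7]
[[144 146 142 140 139 136 136 133 132 136 136 137 136 140 143 143]
 [143 147 145 143 142 133 120 110 112 129 139 137 135 140 145 146]
 [162 165 166 165 163 147 112  90  99 137 152 152 150 146 144 147]
 [179 180 179 179 180 157 116  85  96 148 170 171 171 167 165 166]
 [183 184 184 184 179 152 110  81  96 152 178 182 180 181 179 180]
 [182 182 182 184 180 156 115  89 103 154 180 184 183 183 184 184]
 [183 183 184 182 178 165 133 116 135 166 181 181 183 183 184 184]
 [183 183 183 182 177 166 142 139 163 179 182 181 181 182 182 183]
 [182 183 179 177 166 163 137 143 169 180 182 172 175 183 180 184]
 [174 172 164 161 157 147 127 138 158 173 176 156 161 178 185 182]
 [156 149 135 137 142 126 111 132 138 154 169 145 150 170 169 169]]
t26.23 local [-150.3   42.4] z184.9 F [ 0.2 -0.3  0.2] w44.1 q [-0.05  0.21  1.95  0.    0.99  1.56]
turn [-0.0001 -0.0017  0.0012] shift [ 0.8321 -0.8412  0.3767]
```

Emit:
servo_tool(rows=[[0,0,0,0.2,-0.25,0,46],[0,0,0,0.4,-0.5,0,46],[0,0,0,0.6,-0.75,0.05,46],[0,0,0,0.83,-0.84,0.1,46],[0,0,0,0.83,-0.84,0.2,46],[0,0,0,0.83,-0.84,0.2,46]])

```text
t: 26.98
ee_pos: [648.0, 149.0, 141.2]
orientation: [3.14, -0.057, -0.007]
ft_force: [-0.6, -1.3, 0.3]
width: 46.0
grasp_force: 0.0
```

```bash
python3 -c "
from h import *
mv(16,211,77,-np.pi/2)"
```

```text
t26.98 local [ 13.  210.2] z141.2 F [-0.6 -1.3  0.3] w46.0 q [ 0.21  0.53  1.56 -0.    1.05  1.82]
turn [0.0008 0.0031 0.0012] shift [ 0.0164 -0.0044  0.3209]
```

Emit:
servo_tool(rows=[[0,0,0,0.01,0,0.1,46],[0,0,0,0.01,0,0.2,46],[0,0,0,0.01,0,0.32,46],[0,0,0,0.01,0,0.32,46],[0,0,0,0.01,0,0.32,16],[0,0,0,0.01,0,0.32,16],[0,0,0,0.01,0,0.32,16]])

```text
t: 27.85
ee_pos: [652.0, 149.7, 81.1]
orientation: [-3.14, 0.057, -0.003]
ft_force: [0.2, 0.2, 1.8]
width: 21.5
grasp_force: 30.0
```

```bash
python3 -c "
from ind import *
ind();mv(16,195,77,-np.pi/2)"
```

```text
head knob z 143.30991582933063
[186 152   5   5  18] [187.7 154.6] ztop 110 loc [ 33.1 183.5] [ 27.9 175.5] [ 41.6 190. ]
[187 163   9   2  16] [191.3 163.6] ztop 105 loc [  3.2 169. ] [  0.8 156.5] [  5.9 183.7]
[199 164   8   2   9] [202.1 164.8] ztop 101 loc [  1.4 132.4] [ -0.  119.3] [  3.6 143.1]
t27.90 local [ 17.  210.9] z81.1 F [-0.8  0.6  2.9] w21.9 q [0.21 0.61 1.59 0.   0.94 1.81]
turn [-0.0005 -0.0011  0.0009] shift [-0.005   0.0797  0.0204]
```

Emit:
servo_tool(rows=[[0,0,0,0,0.02,0,16],[0,0,0,0,0.04,0,16],[0,0,0,0,0.06,0,16],[0,0,0,0,0.078,0,16],[0,0,0,0,0.078,0,16],[0,0,0,0,0.078,0,46],[0,0,0,0,0.078,0,46],[0,0,0,0,0.078,-0.15,46],[0,0,0,0,0.078,-0.35,46],[0,0,0,-0.3,0.078,-0.5,46]])

```text
t: 29.15
ee_pos: [597.6, 135.7, 179.5]
orientation: [-3.14, 0.058, -0.006]
ft_force: [0.3, 0.0, 0.8]
width: 46.3
grasp_force: 0.0
```

Emit:
servo_tool(rows=[[0,0,0,-0.3,0.2,0,46],[0,0,0,-0.6,0.4,0,46],[0,0,0,-0.7,0.6,0,46],[0,0,0,-0.7,0.6,0,46]])

```text
t: 29.65
ee_pos: [447.5, 18.8, 177.8]
orientation: [3.14, -0.061, -0.003]
ft_force: [1.0, -0.7, 0.0]
width: 46.3
grasp_force: 0.0
```

```bash
python3 -c "
from ind import *
st();p,P=ind();needle(p);print(p.max(2)[139:165,176:196])
q,d=grab('scene');np.savez('/tmp/s9',p=q,d=d)
a=cv2.resize(p[136:172,162:212][:,:,::-1],None,fx=8,fy=8,interpolation=cv2.INTER_CUBIC)
c=proj('scene',np.r_[O+RF@[30,195],110])[0].astype(int);print(c)
b=cv2.resize(q[c[1]-18:c[1]+18,c[0]-25:c[0]+25][:,:,::-1],None,fx=8,fy=8,interpolation=cv2.INTER_CUBIC)
cv2.imwrite('pics/c6.png',np.vstack([a,b]))"
```

```text
t29.65 local [-182.4   72.4] z177.8 F [ 1.  -0.7  0. ] w46.3 q [ 0.02  0.17  2.01 -0.    0.96  1.63]
head knob z 143.8362032543871
[178 153  13  12  81] [183.  158.7] ztop 147 loc [ 16.6 194.3] [  3.2 184.7] [ 29.6 204.9]
[199 165   6   1   6] [201.5 165. ] ztop 93 loc [  0.5 134.4] [ -0. 126.] [  1.1 142.8]
141 185.2 53.0 [ 79.1 195.4]
142 185.3 61.0 [ 75.7 195.1]
143 185.2 73.0 [ 72.2 195.1]
144 185.2 48.0 [ 68.8 194.6]
[[129 136 143 145 143 140 139 137 134 132 130 136 138 137 138 140 143 145
  144 143]
 [148 143 143 148 147 145 142 134 120 112 115 130 140 138 136 141 144 148
  147 145]
 [168 166 162 167 167 165 161 149 115  90 102 136 152 150 149 148 146 147
  149 146]
 [182 181 180 181 184 182 178 156 116  83 100 148 173 172 171 168 168 166
  171 168]
 [185 183 184 185 184 187 181 154 110  79  98 152 179 184 180 184 181 181
  183 182]
 [183 183 184 183 183 185 178 156 117  90 105 154 182 185 183 184 185 185
  184 185]
 [184 185 184 185 183 183 181 166 134 118 136 166 183 185 183 185 187 184
  184 183]
 [181 183 184 185 183 183 177 171 141 140 165 181 186 182 183 183 183 183
  186
[... 846 characters left out ...]
 154 155]
 [125 127 121  86  44  35  33  37  40  25  46 103 134 143 148 148 150 150
  152 151]
 [ 95  96  85  60  34  29  38  40  37  21  42  90 115 121 122 126 128 132
  132 133]
 [111 110 104  74  40  27  33  38  35  20  40  78  99  97  93  94  97  98
   96  98]
 [144 146 139 100  49  23  23  28  27  17  53 100 120 117 115 115 115 113
  115 114]
 [142 146 141 107  57  26  17  19  14  22  69 121 146 152 148 148 147 148
  147 148]
 [112 118 118  97  61  38  34  30  32  42  74 118 141 147 146 147 151 151
  154 151]
 [ 75  76  74  68  58  51  51  54  54  56  69  87 104 110 114 115 123 127
  125 127]
 [ 79  78  74  71  73  72  71  69  68  68  66  69  72  74  73  76  75  78
   76  78]]
[317 161]
```

View pics/c6.png

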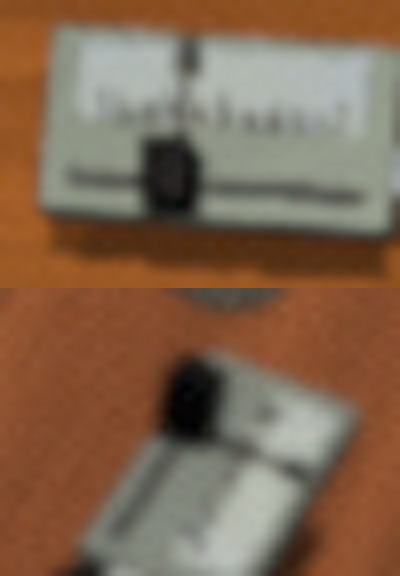

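Top half of the crop: the needle line at (186,60)–(183,130) runs straight into the marker grip at (172,175). The measurements agree: marker y = 194.3, needle y ≈ 195.0. In the lower half the grip also meets the needle line. Handing in.

```bash
python3 -c "
from h import *
print(ctrl.close_job())"
```

```text
the job is handed in; nothing more can be done
None
```

I handed the job in at about 30 s, with no verdict returned: block home, drift and gauge head fully down, and marker level with the needle to about 1 mm as measured by camera.

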